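Hang a display arm on the slotted upright

ROBOT

A 6-joint arm with a two-finger parallel gripper is mounted at the origin on the work surface. World frame = base frame: x ahead of the robot, y to its left, z up, the work surface at z = 0. Lengths are in m, angles in rad, forces in N, time in s.
With the tool pointing down it reaches from about 0.25 to 0.775 m from the base axis. Payload 8.9 kg.
Tool frame: the origin (TCP) lies midway between the tips of the shut fingers; the grasp point (between the pads) lies robot.grip_depth behind it (robot.grip_depth is the distance from the TCP to the grasp point, in m); z points along the fingers, y is the direction in which the jaws open and shut (so a half turn about z gives the same grasp; the last joint's range is limited). The gripper opens to 85 mm and grips with 20 to 120 N. Pads are 22 mm wide; open, the fingers measure 114 mm over their backs; the gripper's body (76 mm by 85 mm) begins 54 mm behind the grasp point. The pads swing forward as they close: fully open they stand 13 mm farther back than shut.
Start: joints at [-1.256, 0.291, -0.153, 1.127, 0, 1.431], TCP at [0.23, -0.472, 0.231] pointing down, gripper open.
Joint ranges: [-2.52, 2.52], [-0.91, 1.74], [-1.3, 1.37], [-1.96, 2.02], [-1.52, 1.47], [-3.14, 3.14]. Speed limits (rad/s): [2.22, 2.22, 2.79, 3.14, 3.14, 3.14].

INTERFACE

Orientations are given as a rotation vector (axis times angle).
In Python, from rig import robot gives the robot as it stands. Calls block until the motion is done:
- robot.goto(position, orientation): joint-space move of the TCP to a pose.
- robot.movel(position, feed=0.15, attitude=None, until_force=None): straight line of the TCP; attitude=None keeps the orientation; feed is the mean speed in m/s. With until_force (N) it stops when the force on the tool has changed by that much, and returns True; else False.
- robot.set_joints(angles): joint-space move.
- robot.grip(opening, grip_force=None): finger opening in m; grip_force is the grip in N (None keeps the last); returns when the fingers have stopped.
- robot.pause(seconds).
- robot.ik(position, orientation): joint angles nearest the present ones, or None.
- robot.read_state(): the state.
- robot.read_camera(name): name is "side" or "top" or "wrist"; returns a dict with "pixels" (420x560x3 uint8, red, green, blue), "K" (3x3 intrinsics, pixels), "origin" and "rotation" of the camera in the world. Camera axes: x right, y down, z forward; pixel columns grow to the right and rows downward; lengths in m; the calibration is good to about 2 mm. A picture is of the moment at which its call begins. There is no depth.
A pose or a line that the arm cannot do raises robot.PlanningError and nothing moves.
- robot.hand_in(): hands the job in, once; it reports no verdict.
The state is a dict: "time_s": time; "q": joint angles; "qd": joint speeds; "joint_torque": joint torques, N m; "tcp_pos": TCP position; "eef_rot": TCP orientation; "wrist_force": force on the tool from outside, world axes, zero at the start; "torque": the same for the moment, N m; "opening": finger opening in m.
Only numpy, scipy, OpenCV 4.12 (cv2) and the standard library are available. Lean on these libraries where they do the work, as an engineer would, in place of code of your own. Each camera call takes 0.05 s, during which the arm holds its last target.

TASK

Hang the loose steel bracket on the slotted upright so that it can carry a drawing board: hook its two claws into the two upper slots, then press it down until it drops fully home and locks under the sprung tongue, and let go. Feel your way in gently rather than forcing it, and leave the ink jar, pencil pot and tape roll where they stand.

Things in the scene. Friction and masses are not known exactly. Their poses are not given: they have to be found in the camera images.
- bracket_grip (a point): Grip point of the loose bracket: middle of its 8 mm thick upright web, 38 mm above its underside, 95 mm from its rear face. Axes: x level towards the claw end, y across the web, z up. The web runs from 70 mm behind this point (-x) to the rear face, top 62 mm above the underside; a flange 44 mm wide, 6 mm thick lies under it.
- bracket: The bracket: bare steel, about 250 g, standing on its flange, inverted-T section. Origin: on the plane of its rear (claw-end) face, mid-width, at the underside; axes as at the grip point. A rounded tooth, 16 mm wide, 3 mm above the underside, tip 1 mm short of the rear face, is what the tongue locks over.
- bracket_claw (a point): Upper claw, at the root: underside of its shank at the rear face, 90 mm above the bracket's underside. Claws are 6 mm thick, reach 12.5 mm beyond the rear face (+x): shank 8 mm high, and at its end a lip 6 mm thick that hangs 20 mm below the shank; 6.5 mm gap between lip and rear face. The lower claw is alike, 46 mm below.
- bracket_pad (a point): Centre of the top of the bracket's press pad, a plate 32 mm long (x) and 24 mm wide, 18 mm in front of the rear face (-x) and 102 mm above the underside. The place to press straight down: pressing far out on the arm makes the claws bind.
- stand: Fixed slotted upright on a foot 160 x 120 x 12 mm. Origin: at table level under the middle of the slotted plate's front face, which looks along -x (to the robot at yaw 0); y across, z up. Plate 44 wide, 5 thick, top 235 to 249; posts behind its edges to 247 mm. Hung home: bracket's rear face on the plate (1.5 mm play), bracket origin 99 to 113 mm above this.
- stand_slot (a point): On the front face, 186 mm up: where the lower edge of the top slot would be with the plate at its lowest. The plate is clamped at an adjustable height: all slots and the tongue really lie 3 to 17 mm above the points given; feel for them. Three through slots, 11 wide, 30.5 high, 46 mm apart; the upper two take the claws, whose shanks come to rest on the lower edges.
- stand_tongue (a point): Tip of the sprung tongue in the lowest slot, as if the plate were at its lowest (103 mm up; really 3 to 17 mm higher, like the slots). It sticks out 7 mm, sloped on top, flat below: the bracket's tooth stops on it 17 to 21 mm above home; a press of about 10 to 20 N slips it past and it snaps over the tooth. Claw ends bear 20 N outside the slots, 60 N hooked.
- ink_jar: Bystander: glass jar, diameter 60, height 70 mm; origin at the centre of its underside.
- pencil_pot: Bystander: white pot, diameter 72, height 90 mm, with pencils to 136 mm; origin at the centre of its underside.
- tape_roll: Bystander: cardboard tape roll lying flat, diameter 90, height 25 mm; origin at the centre of its underside.
Things that resemble listed ones, but are neither listed nor needed, are in the scene too. Of the things that look like the bracket, the middle-sized one is meant.

How it is judged:
By the outcome, as a careful person would: the job done as asked, in the order asked, and still so for the second after the job is handed in, with the robot touching nothing.
It also fails if it takes over 61 s, if anything falls off the work surface, if the arm or the gripper's body presses on something with over 40 N, if the wrist force passes 120 N, or if a joint passes its speed limit or range.

## Working session

There is one attempt and no reset: what is moved stays moved. The work goes in short steps, each a Python script; the robot and the scene stay as the last script left them, time stands still between calls to the robot, and variables do not carry over. Pictures are saved under pics/ and viewed, and the job is handed in when it is done.

```bash
ls; mkdir -p pics; python3 - <<'E'
from rig import robot
import cv2,pickle
s=robot.read_state();print(s, robot.grip_depth)
d={}
for n in ("side","top","wrist"):
    c=robot.read_camera(n);d[n]=c
    cv2.imwrite(f"pics/{n}0.png",c["pixels"][:,:,::-1])
    print(n,c["K"],c["origin"],c["rotation"])
pickle.dump(d,open("cams0.pkl","wb"))
E
```

```text
pics
{'time_s': 0.0, 'q': array([-1.25632581e+00,  2.91282436e-01, -1.54094090e-01,  1.12666226e+00,
        1.42870392e-05,  1.43149466e+00]), 'qd': array([ 1.08319611e-03,  3.42130580e-04,  5.99557886e-05,  1.87824236e-03,
       -4.01004964e-04, -1.25861506e-03]), 'joint_torque': array([-9.76101342e-05, -5.37148440e+01,  3.31367218e+01,  1.60681695e-02,
       -1.89035900e-04,  1.28397926e-05]), 'tcp_pos': array([ 0.23001911, -0.47147845,  0.23074319]), 'eef_rot': array([-3.05987139e+00, -7.06405326e-01,  1.48301113e-04]), 'wrist_force': array([ 0.21880291, -0.7544044 , -0.29631182]), 'torque': array([ 0.01323355, -0.01503853, -0.02655893]), 'opening': 0.08539580983917923} 0.0187
side [[451.80628037   0.         275.99854939]
 [  0.         451.80628037 215.4266742 ]
 [  0.           0.           1.        ]] [ 0.31232873 -1.24987977  0.97838178] [-2.18850322  0.26098134 -0.13302022]
top [[433.27665043   0.         274.69788796]
 [  0.         433.27665043 214.5774526 ]
 [  0.           0.           1.        ]] [ 0.51906472 -0.13186552  1.48314782] [-2.14880686  2.19912843 -0.07395154]
wrist [[366.91991211   0.         281.57028777]
 [  0.         366.91991211 211.6999904 ]
 [  0.           0.           1.        ]] [ 0.30149931 -0.4366735   0.37335591] [ 2.43112307 -1.52093034 -0.24152131]
```

View pics/side0.png

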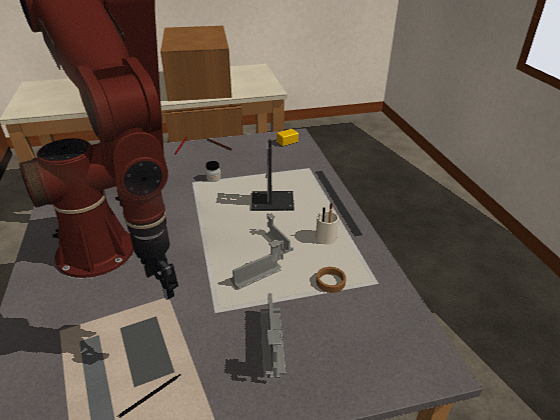

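View pics/top0.png

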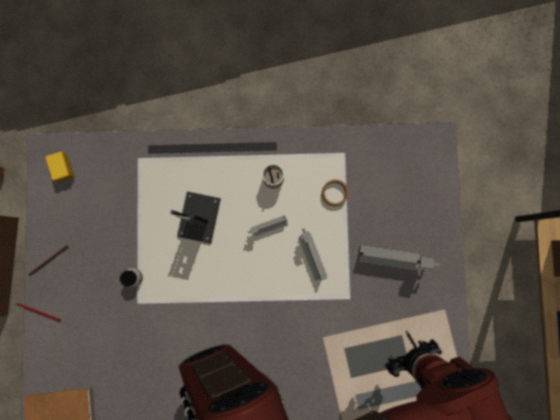

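View pics/wrist0.png

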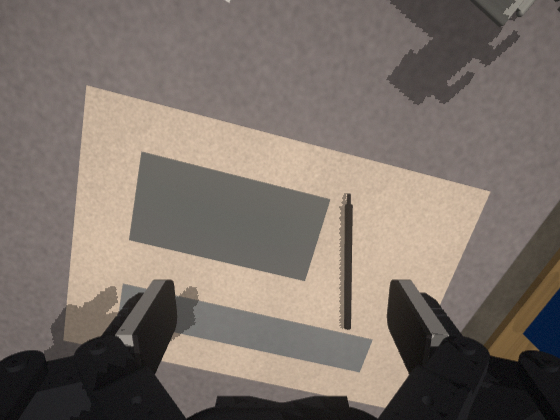

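The top view shows the stand at about (197,217). There are three brackets: small (268,227), middle (312,257) and large (390,262). Next I zoom in on the middle one and the stand.

```bash
cat > h.py <<'E'
import numpy as np,cv2,pickle
from scipy.spatial.transform import Rotation as R
def ray(c,u,v):
    d=R.from_rotvec(c["rotation"]).as_matrix()@np.linalg.inv(c["K"])@np.array([u,v,1.]);return np.array(c["origin"]),d/np.linalg.norm(d)
def onz(c,u,v,z):
    o,d=ray(c,u,v);return o+d*(z-o[2])/d[2]
def proj(c,p):
    q=R.from_rotvec(c["rotation"]).as_matrix().T@(np.asarray(p)-c["origin"]);q=c["K"]@q;return q[:2]/q[2]
def tri(c1,uv1,c2,uv2):
    o1,d1=ray(c1,*uv1);o2,d2=ray(c2,*uv2)
    A=np.stack([d1,-d2],1);t=np.linalg.lstsq(A,o2-o1,rcond=None)[0]
    a=o1+d1*t[0];b=o2+d2*t[1];return (a+b)/2,np.linalg.norm(a-b)
def crop(c,x0,y0,x1,y1,s,name):
    im=c["pixels"][y0:y1,x0:x1,::-1];im=cv2.resize(im,None,fx=s,fy=s,interpolation=cv2.INTER_CUBIC)
    for x in range(x0-x0%10+10,x1,10):
        cv2.line(im,((x-x0)*s,0),((x-x0)*s,6),(0,0,255),1); 
        if x%20==0: cv2.putText(im,str(x),((x-x0)*s,16),0,.35,(0,0,255))
    for y in range(y0-y0%10+10,y1,10):
        cv2.line(im,(0,(y-y0)*s),(6,(y-y0)*s),(0,0,255),1)
        if y%20==0: cv2.putText(im,str(y),(8,(y-y0)*s),0,.35,(0,0,255))
    cv2.imwrite(name,im)
E
python3 - <<'E'
from h import *
d=pickle.load(open("cams0.pkl","rb"))
crop(d["top"],160,150,350,300,4,"pics/t1.png")
crop(d["side"],190,130,350,300,4,"pics/s1.png") if 0 else crop(d["side"],200,130,340,280,4,"pics/s1.png")
crop(d["side"],220,210,320,300,6,"pics/s2.png")
E
```

```text
(no output)
```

View pics/t1.png

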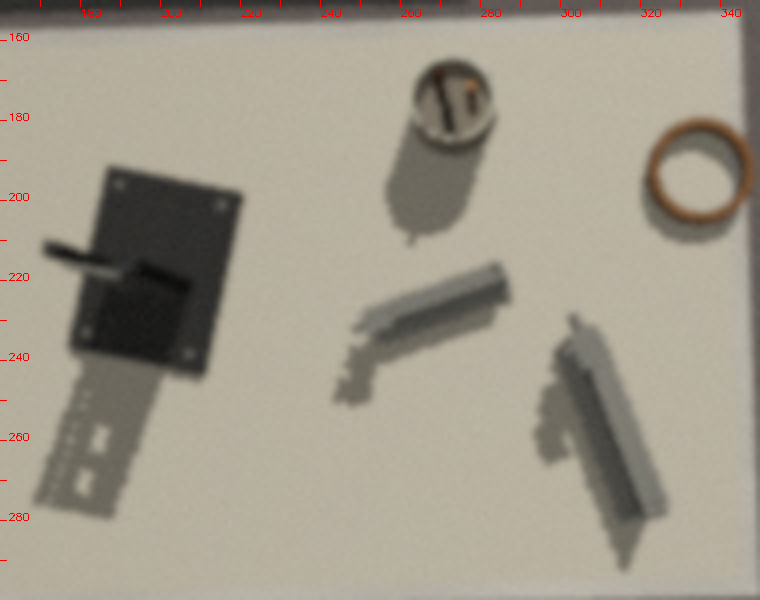

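View pics/s1.png

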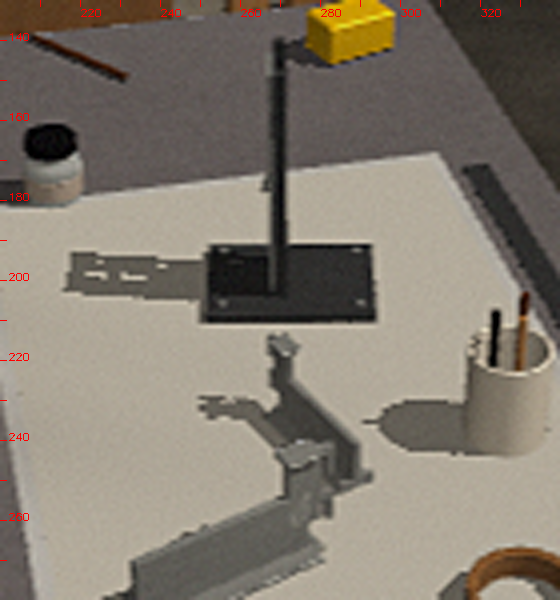

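View pics/s2.png

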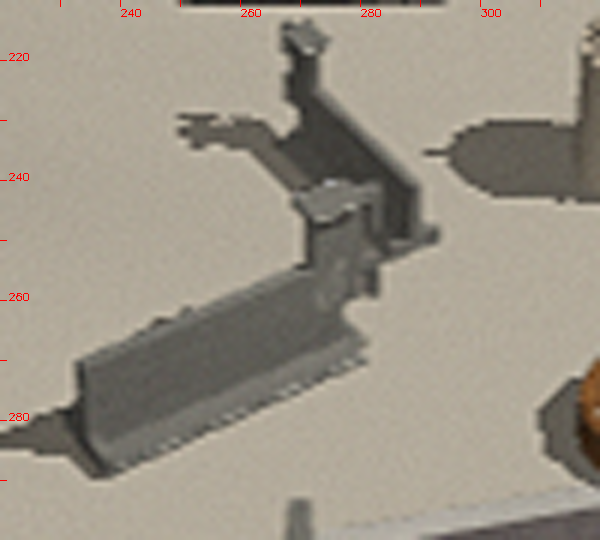

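```bash
python3 - <<'E'
from h import *
d=pickle.load(open("cams0.pkl","rb"));s=d["side"];t=d["top"]
np.set_printoptions(precision=4,suppress=True)
a=onz(s,237.5,289.5,0);b=onz(s,280.8,270.3,0)
print("side flange edge",a,b,np.linalg.norm(a-b),np.degrees(np.arctan2(*(b-a)[[1,0]])))
print("web top end",onz(s,233.3,270.3,.062))
print("top pts: web top end", onz(t,322,279,0.006),onz(t,316,280,.062), "flange right edge",onz(t,324,277,.006),onz(t,306,234,.006), "claw tip",onz(t,300,229.5,.095))
# stand foot corners top at z=.012
for uv in [(187,192),(220,199),(211,244.5),(177.5,236.5)]: print("foot",onz(t,*uv,.012))
for uv in [(251.5,191.5),(293,191.5),(294,208),(250,208)]: print("foot s",onz(s,*uv,.012))
print("plate top ends top-view",onz(t,171,211,.242),onz(t,207,222,.0),onz(t,190,217,.24))
for n in (("jar",129,278,.07),("pot",273,175,.09),("tape",334,193,.025)): print(n[0],onz(t,*n[1:]))
print(proj(t,[.7,0,.0]))
E
```

```text
side flange edge [ 0.4272 -0.2854  0.    ] [ 0.5739 -0.2346  0.    ] 0.15524535959772728 19.086343303208192
web top end [ 0.4211 -0.266   0.062 ]
top pts: web top end [ 0.4169 -0.2691  0.006 ] [ 0.418  -0.2444  0.062 ] flange right edge [ 0.4234 -0.2761  0.006 ] [ 0.5699 -0.2195  0.006 ] claw tip [ 0.5817 -0.1954  0.095 ]
foot [0.7231 0.1845 0.012 ]
foot [0.6962 0.0715 0.012 ]
foot [0.5415 0.104  0.012 ]
foot [0.5713 0.2179 0.012 ]
foot s [0.5685 0.2152 0.012 ]
foot s [0.7265 0.177  0.012 ]
foot s [0.7004 0.068  0.012 ]
foot s [0.5415 0.1064 0.012 ]
plate top ends top-view [0.6371 0.1817 0.242 ] [0.6192 0.1189 0.    ] [0.6186 0.1273 0.24  ]
jar [0.4381 0.3628 0.07  ]
pot [ 0.7611 -0.1128  0.09  ]
tape [ 0.7057 -0.317   0.025 ]
[241.1524 197.8035]
```

```bash
python3 - <<'E'
from h import *
np.set_printoptions(precision=4,suppress=True)
c=pickle.load(open("cams0.pkl","rb"))["wrist"]
T=R.from_rotvec([-3.05987139e+00, -7.06405326e-01,  1.48301113e-04]).as_matrix()
print(T)
C=R.from_rotvec(c["rotation"]).as_matrix()
print("cam in tool",T.T@(np.array(c["origin"])-[ 0.23001911, -0.47147845,  0.23074319]));print(T.T@C)
E
```

```text
[[ 0.8988  0.4384 -0.0004]
 [ 0.4384 -0.8988  0.0012]
 [ 0.0002 -0.0012 -1.    ]]
cam in tool [ 0.0795 -0.0001 -0.1426]
[[-0.0013 -0.9515 -0.3076]
 [ 1.     -0.0011 -0.0007]
 [ 0.0003 -0.3076  0.9515]]
```

```bash
cat >> h.py <<'E'
def Rtool(yaw,flip=False,pitch=0.):
    """tool down, x along yaw (or opposite); pitch tilts tool z forward along yaw"""
    c,s=np.cos(yaw),np.sin(yaw);f=np.array([c,s,0]);u=np.array([0,0,1.])
    Z=-u*np.cos(pitch)+f*np.sin(pitch);X=f*np.cos(pitch)+u*np.sin(pitch)
    if flip: X=-X
    return R.from_matrix(np.stack([X,np.cross(Z,X),Z],1))
E
python3 - <<'E'
from h import *
from rig import robot
np.set_printoptions(precision=3,suppress=True)
y=np.radians(-12.7);f=np.array([np.cos(y),np.sin(y),0])
for cd in (.25,.3,.35):
  for p in (50,60,70,80):
    for h in (.28,.33):
      Ro=Rtool(y,False,np.radians(p))
      cam=np.array([.63,.145,h])-f*cd
      tcp=cam-Ro.apply([.0795,0,-.1426])
      q=robot.ik(tcp,Ro.as_rotvec()); print(cd,p,h,tcp,q)
Ro=Rtool(np.radians(19.5),True);print(robot.ik([.485,-.24,.22],Ro.as_rotvec()))
Ro=Rtool(y,True)
for z in (.15,.25): print(robot.ik(np.array([.63,.145,z])-f*.095,Ro.as_rotvec()))
E
```

```text
0.25 50 0.28 [0.443 0.187 0.127] [ 0.644  0.2   -1.182 -0.469 -0.623 -2.495]
0.25 50 0.33 [0.443 0.187 0.177] [ 0.644  0.039 -1.11  -0.236 -0.623 -2.495]
0.25 60 0.28 [0.468 0.182 0.14 ] [ 0.661  0.379 -1.281 -0.922 -0.733 -2.595]
0.25 60 0.33 [0.468 0.182 0.19 ] [ 0.661  0.168 -1.221 -0.651 -0.733 -2.595]
0.25 70 0.28 [0.49  0.176 0.157] None
0.25 70 0.33 [0.49  0.176 0.207] None
0.25 80 0.28 [0.51  0.172 0.177] None
0.25 80 0.33 [0.51  0.172 0.227] None
0.3 50 0.28 [0.394 0.198 0.127] [ 0.78   0.163 -1.2   -0.363 -0.701 -2.354]
0.3 50 0.33 [0.394 0.198 0.177] [ 0.78   0.    -1.123 -0.123 -0.701 -2.354]
0.3 60 0.28 [0.419 0.193 0.14 ] [ 0.8    0.337 -1.299 -0.8   -0.831 -2.457]
0.3 60 0.33 [0.419 0.193 0.19 ] [ 0.8    0.121 -1.232 -0.518 -0.831 -2.457]
0.3 70 0.28 [0.442 0.187 0.157] None
0.3 70 0.33 [0.442 0.187 0.207] None
0.3 80 0.28 [0.461 0.183 0.177] None
0.3 80 0.33 [0.461 0.183 0.227] None
0.35 50 0.28 [0.345 0.209 0.127] [ 0.938  0.138 -1.187 -0.199 -0.778 -2.167]
0.35 50 0.33 [0.345 0.209 0.177] [ 0.938 -0.018 -1.108  0.036 -0.778 -2.167]
0.35 60 0.28 [0.37  0.204 0.14 ] [ 0.96   0.287 -1.277 -0.574 -0.93  -2.257]
0.35 60 0.33 [0.37  0.204 0.19 ] [ 0.96   0.085 -1.207 -0.302 -0.93  -2.257]
0.35 70 0.28 [0.393 0.198 0.157] None
0.35 70 0.33 [0.393 0.198 0.207] None
0.35 80 0.28 [0.412 0.194 0.177] None
0.35 80 0.33 [0.412 0.194 0.227] None
[-0.595  0.328 -0.131  1.112  0.    -0.935]
[ 0.169  0.417 -0.189  0.964  0.     0.391]
[ 0.169  0.353 -0.015  1.203  0.     0.391]
```

```bash
python3 - <<'E'
from h import *
from rig import robot
np.set_printoptions(precision=3,suppress=True)
y=np.radians(-12.7);f=np.array([np.cos(y),np.sin(y),0])
for cd in (.25,.3):
  for p in (30,40,50):
    for h in (.25,.3,.35):
      Ro=Rtool(y,True,np.radians(p))
      cam=np.array([.63,.145,h])-f*cd
      tcp=cam-Ro.apply([.0795,0,-.1426])
      q=robot.ik(tcp,Ro.as_rotvec()); print(cd,p,h,tcp,q)
E
```

```text
0.25 30 0.25 [0.523 0.169 0.166] [ 0.336  0.118 -0.732  0.265 -0.268  0.496]
0.25 30 0.3 [0.523 0.169 0.216] [ 0.336  0.051 -0.65   0.414 -0.268  0.496]
0.25 30 0.35 [0.523 0.169 0.266] [ 0.336  0.001 -0.557  0.557 -0.268  0.496]
0.25 40 0.25 [0.535 0.166 0.192] [ 0.383  0.07  -0.842  0.055 -0.374  0.487]
0.25 40 0.3 [0.535 0.166 0.242] [ 0.383 -0.007 -0.758  0.215 -0.374  0.487]
0.25 40 0.35 [0.535 0.166 0.292] [ 0.383 -0.064 -0.665  0.366 -0.374  0.487]
0.25 50 0.25 [0.543 0.165 0.219] [ 0.433  0.049 -0.955 -0.19  -0.485  0.459]
0.25 50 0.3 [0.543 0.165 0.269] [ 0.433 -0.045 -0.871 -0.013 -0.485  0.459]
0.25 50 0.35 [0.543 0.165 0.319] [ 0.433 -0.114 -0.777  0.15  -0.485  0.459]
0.3 30 0.25 [0.474 0.18  0.166] [ 0.407  0.053 -0.803  0.278 -0.299  0.562]
0.3 30 0.3 [0.474 0.18  0.216] [ 0.407 -0.016 -0.716  0.434 -0.299  0.562]
0.3 30 0.35 [0.474 0.18  0.266] [ 0.407 -0.068 -0.62   0.581 -0.299  0.562]
0.3 40 0.25 [0.486 0.177 0.192] [ 0.464  0.007 -0.902  0.085 -0.419  0.56 ]
0.3 40 0.3 [0.486 0.177 0.242] [ 0.464 -0.073 -0.814  0.254 -0.419  0.56 ]
0.3 40 0.35 [0.486 0.177 0.292] [ 0.464 -0.131 -0.716  0.409 -0.419  0.56 ]
0.3 50 0.25 [0.494 0.176 0.219] [ 0.526 -0.012 -1.005 -0.141 -0.548  0.537]
0.3 50 0.3 [0.494 0.176 0.269] [ 0.526 -0.108 -0.916  0.044 -0.548  0.537]
0.3 50 0.35 [0.494 0.176 0.319] [ 0.526 -0.178 -0.818  0.212 -0.548  0.537]
```

```bash
python3 - <<'E'
from h import *
from rig import robot
y=np.radians(-12.7);f=np.array([np.cos(y),np.sin(y),0])
Ro=Rtool(y,True,np.radians(50))
cam=np.array([.63,.145,.30])-f*.28
robot.goto(cam-Ro.apply([.0795,0,-.1426]),Ro.as_rotvec())
c=robot.read_camera("wrist");pickle.dump(c,open("stand.pkl","wb"))
cv2.imwrite("pics/stand_full.png",c["pixels"][:,:,::-1]);print(robot.read_state()["time_s"])
# bracket look
Ro=Rtool(np.radians(19.5),True)
robot.goto([.485,-.24,.22],Ro.as_rotvec())
c=robot.read_camera("wrist");pickle.dump(c,open("brk.pkl","wb"))
cv2.imwrite("pics/brk_full.png",c["pixels"][:,:,::-1]);print(robot.read_state()["time_s"])
E
```

```text
2.6833
4.275
```

View pics/stand_full.png

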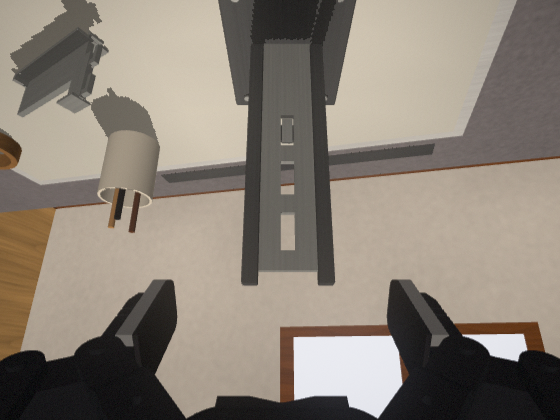

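View pics/brk_full.png

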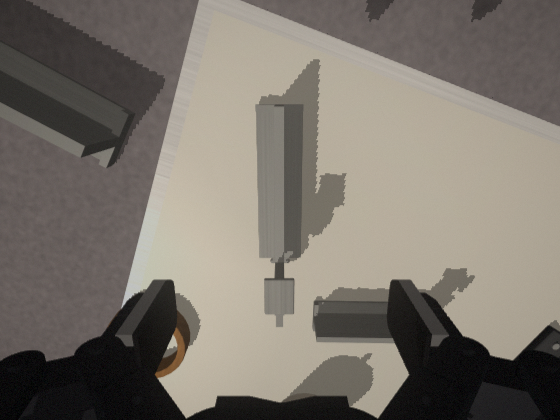

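The stand view (inverted) shows the plate at columns 259–318, with its top edge at row 270 and slots around column 288. The bracket view shows the web running up from rows 105–258, the pad at (279,296) and the claw at (279,320).

```bash
python3 - <<'E'
from h import *
c=pickle.load(open("stand.pkl","rb"));crop(c,230,100,350,290,3,"pics/st1.png"); crop(c,255,105,325,205,6,"pics/st1.png"); crop(c,240,190,345,290,6,"pics/st2.png")
c=pickle.load(open("brk.pkl","rb"));crop(c,230,215,350,335,5,"pics/b1.png");crop(c,230,90,330,180,6,"pics/b2.png")
E
```

```text
(no output)
```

View pics/st1.png

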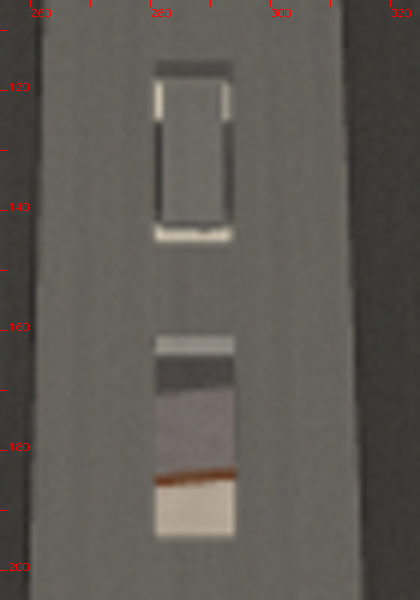

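View pics/st2.png

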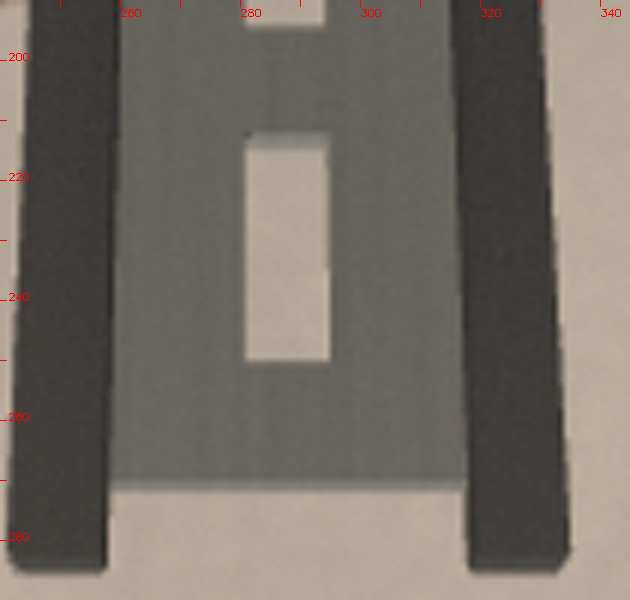

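View pics/b1.png

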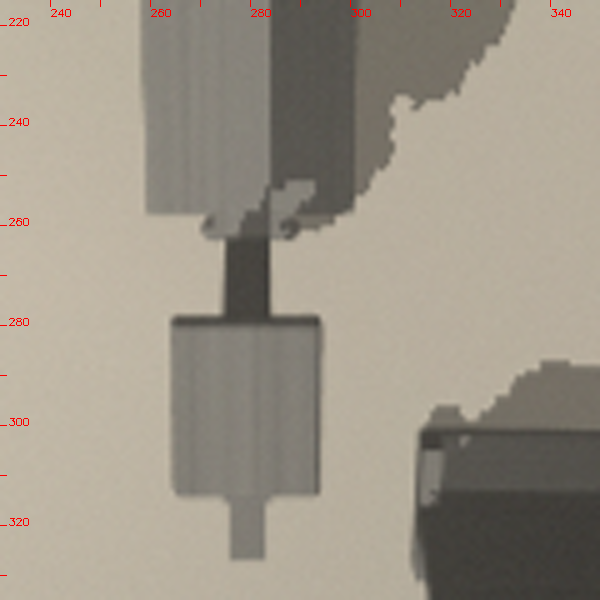

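View pics/b2.png

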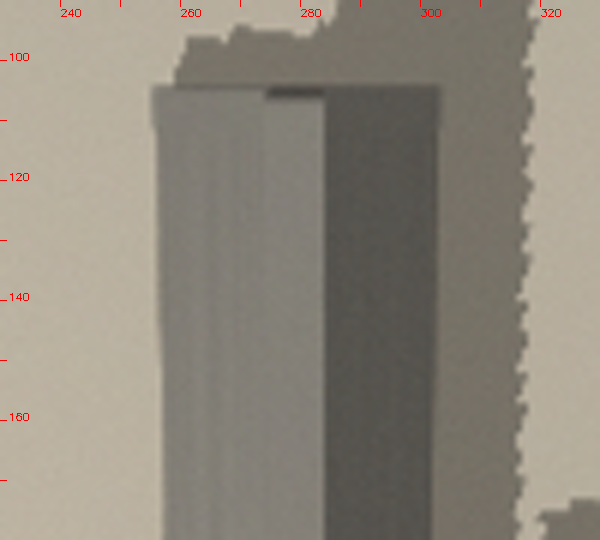

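```bash
python3 - <<'E'
from h import *
from scipy.optimize import least_squares
np.set_printoptions(precision=4,suppress=True)
c=pickle.load(open("stand.pkl","rb"))
# image points (flipped view: image right = stand +y? check sign by fit)
pts=[];ob=[]
for k,(lo,hi,cl,cr) in enumerate([(212,250.2,280.9,295),(161.2,194.5,280.8,294.2),(115.3,145.2,280.5,293.6)]):
    for v,z in((lo,0),(hi,.0305)):
        pts+= [(cl,v),(cr,v)];ob+=[(-.0055,z-.046*k),(.0055,z-.046*k)]
pts+=[(258.4,270.3),(317.8,270.3)];ob+=[(-.022,.046),(.022,.046)]
pts=np.array(pts);ob=np.array(ob)
def f(p,sg=1):
    x,y,z,w=p;ey=np.array([-np.sin(w),np.cos(w),0])
    return np.concatenate([proj(c,np.array([x,y,z])+ey*a*sg+[0,0,b])-q for (a,b),q in zip(ob,pts)])
for sg in(1,-1):
    r=least_squares(f,[.63,.145,.2,-.22],args=(sg,),loss="soft_l1");print(sg,r.x,np.degrees(r.x[3]),r.cost);
    if r.cost<50: print(f(r.x,sg).reshape(-1,2))
# foot corners for yaw
P=[(.7245,.181),(.698,.07),(.5415,.105),(.570,.2165)]
b=pickle.load(open("brk.pkl","rb"))
print("pad",[onz(b,*q,.102) for q in((264.3,278.8),(294,278.8),(293.6,314),(265,314))])
q=[onz(b,*q,.006) for q in((255.6,104.6),(303.2,104.6),(301,257.5),(259,257.5))];print("flange",q)
print("web top",onz(b,274.3,105.5,.062),onz(b,284.2,105.5,.062),"claw tip",onz(b,276.3,327,.098),onz(b,283,327,.098))
E
```

```text
1 [ 0.6195  0.1521  0.1927 -0.2264] -12.973713357104202 0.5636682751940787
[[-0.186   0.4115]
 [-0.2587  0.4201]
 [-0.2117 -0.2299]
 [ 0.2991 -0.2241]
 [-0.0508 -0.0815]
 [-0.2206 -0.0694]
 [-0.0737 -0.0487]
 [ 0.2745 -0.0387]
 [ 0.2805  0.0411]
 [-0.3005  0.056 ]
 [ 0.2601 -0.0767]
 [ 0.1419 -0.0636]
 [-0.1203 -0.0252]
 [ 0.1855 -0.0089]]
-1 [ 0.6195  0.1521  0.1927 -3.368 ] -192.9737282043957 0.56366827518605
[[-0.186   0.4115]
 [-0.2587  0.4201]
 [-0.2117 -0.2299]
 [ 0.2991 -0.2241]
 [-0.0508 -0.0815]
 [-0.2206 -0.0694]
 [-0.0737 -0.0487]
 [ 0.2745 -0.0387]
 [ 0.2805  0.0411]
 [-0.3005  0.056 ]
 [ 0.2601 -0.0767]
 [ 0.1419 -0.0636]
 [-0.1203 -0.0252]
 [ 0.1855 -0.0089]]
pad [array([ 0.5479, -0.2314,  0.102 ]), array([ 0.5401, -0.2092,  0.102 ]), array([ 0.5705, -0.1985,  0.102 ]), array([ 0.5783, -0.2206,  0.102 ])]
flange [array([ 0.429 , -0.2846,  0.006 ]), array([ 0.4142, -0.2427,  0.006 ]), array([ 0.5613, -0.1903,  0.006 ]), array([ 0.5761, -0.2324,  0.006 ])]
web top [ 0.422  -0.2674  0.062 ] [ 0.4194 -0.2601  0.062 ] claw tip [ 0.5897 -0.2069  0.098 ] [ 0.5878 -0.2016  0.098 ]
```

Everything checks out. The flange is 44.4 mm wide, and the pad and claw tip agree on the bracket origin to within 1 mm, at yaw 19.5°. The slot fit residual is under 0.5 px, with the slot edge at z ≈ 0.193, so the plate offset is about 6.7 mm and in range. Next I grasp the bracket.

```bash
cat >> h.py <<'E'
S=np.array([.6195,.1521,.1927]);W=np.radians(-12.97)
ex=np.array([np.cos(W),np.sin(W),0]);ey=np.array([-np.sin(W),np.cos(W),0])
def tgt(gap,oz,dy=0): # tcp with rear face gap before plate, bracket underside at oz
    p=S-ex*(.095+gap)+ey*dy;p[2]=oz+.0193;return p
E
python3 - <<'E'
from h import *
from rig import robot
np.set_printoptions(precision=4,suppress=True)
Ro=Rtool(np.radians(19.55),True).as_rotvec()
g=[.4871,-.2404]
robot.goto([*g,.10],Ro)
print(robot.movel([*g,.0197],feed=.08,until_force=8))
s=robot.read_state();print(s["tcp_pos"],s["wrist_force"],s["time_s"])
robot.grip(0.0,grip_force=90);s=robot.read_state();print(s["opening"],s["wrist_force"],s["tcp_pos"])
robot.movel([*g,.21],feed=.15);s=robot.read_state();print(s["wrist_force"],s["torque"],s["opening"])
robot.goto(tgt(.06,.185),Rtool(W,True).as_rotvec())
robot.pause(.2);s=robot.read_state();print(s["tcp_pos"],tgt(.06,.185),s["wrist_force"],s["torque"],s["opening"],s["time_s"])
d={n:robot.read_camera(n) for n in("wrist","side")};pickle.dump(d,open("held.pkl","wb"))
cv2.imwrite("pics/held_w.png",d["wrist"]["pixels"][:,:,::-1]);crop(d["side"],180,100,340,240,4,"pics/held_s.png")
E
```

```text
False
[ 0.4874 -0.2406  0.0202] [-0.646  -0.0235  1.749 ] 5.975
0.006996757207865503 [-0.7517 -0.8611  1.254 ] [ 0.4872 -0.2405  0.0198]
[ 0.2243 -0.7729 -2.625 ] [ 0.0346  0.0352 -0.0737] 0.006604724109770079
[0.4688 0.1862 0.2043] [0.4685 0.1869 0.2043] [-0.3669 -0.4971 -2.4279] [ 0.0051  0.0287 -0.0105] 0.0070955032538474044 9.8583
```

View pics/held_w.png

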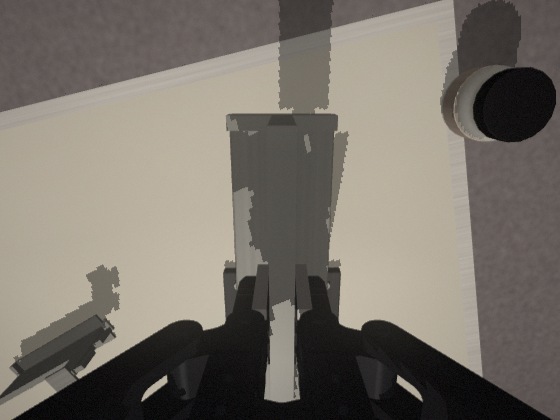

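View pics/held_s.png

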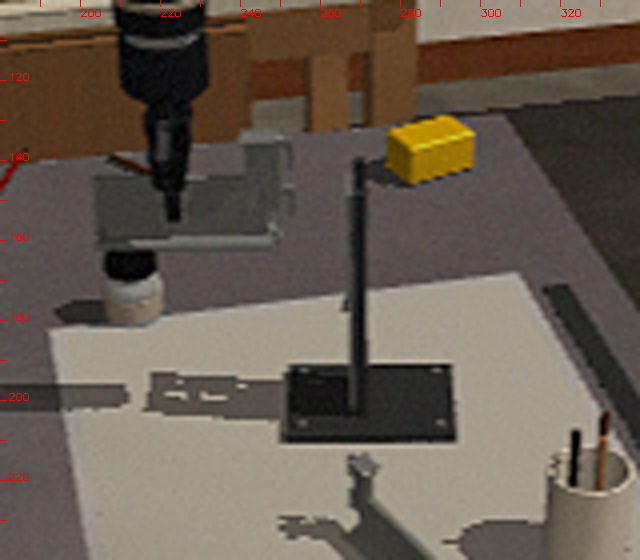

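The bracket is held level and centred: flange midline at column 282 of the wrist view, and the side view shows it level. Now I feel for the slots gently.

```bash
cat > probe.py <<'E'
from h import *
from rig import robot
np.set_printoptions(precision=4,suppress=True)
def where():
    s=robot.read_state();p=s["tcp_pos"];d=p-S
    return "gap %.2f dy %.2f oz %.2f mm"%(1e3*(-(d@ex)-.095),1e3*(d@ey),1e3*(p[2]-.0193)),"F(x,y,z)=(%.1f %.1f %.1f)"%(s["wrist_force"]@ex,s["wrist_force"]@ey,s["wrist_force"][2]),"t %.1f"%s["time_s"]
def gap(): return -((robot.read_state()["tcp_pos"]-S)@ex)-.095
E
python3 - <<'E'
from probe import *
base=.1927+.02125-.090
robot.movel(tgt(.03,base+.03),feed=.12);robot.movel(tgt(.022,base),feed=.12);print(where())
for dz in (0,.0012,-.0012,.0024,-.0024):
    robot.movel(tgt(.018,base+dz),feed=.05)
    hit=robot.movel(tgt(.0005,base+dz),feed=.02,until_force=5)
    print(dz,hit,where())
    if gap()<.006: print("IN");break
    robot.movel(tgt(.018,base+dz),feed=.06)
E
```

```text
('gap 22.43 dy -0.02 oz 124.25 mm', 'F(x,y,z)=(0.5 0.9 -2.0)', 't 10.9')
0 False ('gap 0.65 dy -0.05 oz 123.91 mm', 'F(x,y,z)=(-1.0 0.2 -2.3)', 't 12.2')
IN
```

The claws went in on the first try with no resistance. Now I lower gently to find the tongue.

```bash
python3 - <<'E'
from probe import *
hit=robot.movel(tgt(.0008,.1927-.090+.012),feed=.01,until_force=5)
print(hit,where())
d={n:robot.read_camera(n) for n in("side",)};crop(d["side"],200,120,320,230,5,"pics/in_s.png")
E
```

```text
True ('gap 1.72 dy -0.23 oz 121.67 mm', 'F(x,y,z)=(-1.2 0.8 -2.2)', 't 12.5')
```

View pics/in_s.png

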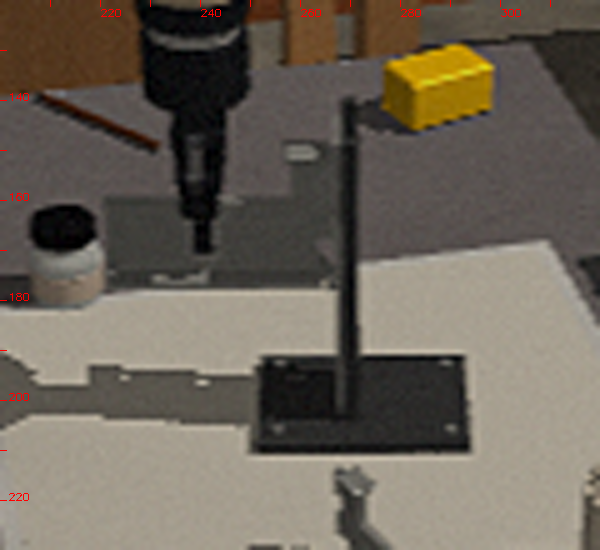

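```bash
python3 - <<'E'
from probe import *
robot.movel(tgt(.002,.1240),feed=.02)
print(robot.movel(tgt(-.006,.1240),feed=.015,until_force=5),where())
robot.pause(.15);print(where())
E
```

```text
True ('gap 1.34 dy -0.36 oz 123.05 mm', 'F(x,y,z)=(0.3 0.7 -3.0)', 't 13.2')
('gap 1.64 dy -0.48 oz 122.74 mm', 'F(x,y,z)=(0.1 -0.5 -2.3)', 't 13.3')
```

```bash
python3 - <<'E'
from probe import *
for g in (.001,):
    robot.movel(tgt(g,.1240),feed=.01);robot.pause(.2);print("at",where())
    print(robot.movel(tgt(-.004,.1240),feed=.008,until_force=6),where());robot.pause(.2);print(where())
E
```

```text
at ('gap 1.01 dy -0.02 oz 123.98 mm', 'F(x,y,z)=(0.7 -0.0 -2.5)', 't 13.8')
True ('gap 1.43 dy -0.36 oz 123.13 mm', 'F(x,y,z)=(0.3 0.4 -3.3)', 't 14.1')
('gap 1.88 dy -0.52 oz 122.63 mm', 'F(x,y,z)=(-0.0 0.9 -2.9)', 't 14.3')
```

Stopping on force relaxes the arm by about 1 mm. I'll switch to small position steps and read the force at each one.

```bash
python3 - <<'E'
from probe import *
for g in (.001,.0003,-.0003,-.0009,-.0015):
    robot.movel(tgt(g,.1240),feed=.01);robot.pause(.06);print("%.4f"%g,where())
    s=robot.read_state()
    if abs(s["wrist_force"]@ex)>5: break
E
```

```text
0.0010 ('gap 1.11 dy -0.01 oz 123.93 mm', 'F(x,y,z)=(-0.3 -1.3 -2.4)', 't 14.7')
0.0003 ('gap 1.01 dy -0.08 oz 123.79 mm', 'F(x,y,z)=(-4.8 0.0 -2.2)', 't 15.0')
-0.0003 ('gap 0.96 dy -0.10 oz 123.75 mm', 'F(x,y,z)=(-7.2 -0.2 -0.7)', 't 15.3')
```

```bash
python3 - <<'E'
from probe import *
z=.1240
robot.movel(tgt(.0013,z),feed=.01)
while z>.1165:
    z-=.0010
    robot.movel(tgt(.0013,z),feed=.015);robot.pause(.04);print("%.4f"%z,where())
    if robot.read_state()["wrist_force"][2]>4: break
E
```

```text
0.1230 ('gap 1.09 dy 0.01 oz 123.02 mm', 'F(x,y,z)=(-1.8 0.1 -2.3)', 't 15.9')
0.1220 ('gap 1.44 dy -0.02 oz 121.93 mm', 'F(x,y,z)=(-2.1 0.1 -1.4)', 't 16.2')
0.1210 ('gap 1.63 dy 0.00 oz 120.94 mm', 'F(x,y,z)=(-4.8 0.2 0.0)', 't 16.5')
0.1200 ('gap 1.88 dy -0.01 oz 119.95 mm', 'F(x,y,z)=(-5.8 -0.2 1.8)', 't 16.8')
0.1190 ('gap 2.11 dy 0.01 oz 119.04 mm', 'F(x,y,z)=(-7.3 0.2 3.6)', 't 17.1')
0.1180 ('gap 2.17 dy 0.04 oz 118.06 mm', 'F(x,y,z)=(-7.4 0.5 3.4)', 't 17.3')
0.1170 ('gap 2.19 dy 0.05 oz 117.04 mm', 'F(x,y,z)=(-8.1 0.4 2.8)', 't 17.6')
0.1160 ('gap 2.16 dy 0.05 oz 116.08 mm', 'F(x,y,z)=(-7.8 -0.2 2.7)', 't 17.9')
```

The tooth met the tongue about 19 mm above home, as predicted. The claws are now about 7 mm hooked with only 5 N of resistance. I'll keep going down in the grip with force checks, then release and press on the pad.

```bash
python3 - <<'E'
from probe import *
z=.1160
while z>.1015:
    z-=.0010
    robot.movel(tgt(.0017,z),feed=.015);robot.pause(.03);print("%.4f"%z,where())
    f=robot.read_state()["wrist_force"]
    if f[2]>12 or abs(f@ex)>16: break
E
```

```text
0.1150 ('gap 2.23 dy 0.12 oz 115.24 mm', 'F(x,y,z)=(-7.3 -0.0 4.3)', 't 18.2')
0.1140 ('gap 2.20 dy 0.11 oz 114.19 mm', 'F(x,y,z)=(-6.3 0.5 5.2)', 't 18.5')
0.1130 ('gap 2.21 dy 0.12 oz 113.22 mm', 'F(x,y,z)=(-7.4 0.6 4.6)', 't 18.8')
0.1120 ('gap 2.20 dy 0.13 oz 112.25 mm', 'F(x,y,z)=(-6.9 0.7 4.4)', 't 19.1')
0.1110 ('gap 2.21 dy 0.13 oz 111.24 mm', 'F(x,y,z)=(-7.0 0.4 3.8)', 't 19.3')
0.1100 ('gap 2.24 dy 0.11 oz 110.23 mm', 'F(x,y,z)=(-6.7 0.3 4.5)', 't 19.6')
0.1090 ('gap 2.15 dy -0.06 oz 108.72 mm', 'F(x,y,z)=(-4.1 0.9 -3.6)', 't 19.9')
0.1080 ('gap 2.13 dy -0.26 oz 107.20 mm', 'F(x,y,z)=(-1.2 0.7 -9.6)', 't 20.2')
0.1070 ('gap 1.72 dy -0.20 oz 106.59 mm', 'F(x,y,z)=(0.9 -0.5 -11.7)', 't 20.5')
0.1060 ('gap 1.63 dy -0.06 oz 106.09 mm', 'F(x,y,z)=(-1.5 -0.1 -9.0)', 't 20.8')
0.1050 ('gap 1.34 dy 0.12 oz 105.29 mm', 'F(x,y,z)=(-1.2 -0.9 -5.8)', 't 21.0')
0.1040 ('gap 1.15 dy 0.25 oz 104.45 mm', 'F(x,y,z)=(-1.3 0.3 -1.6)', 't 21.3')
0.1030 ('gap 0.93 dy 0.29 oz 103.60 mm', 'F(x,y,z)=(0.0 -0.2 2.6)', 't 21.6')
0.1020 ('gap 0.82 dy 0.34 oz 102.98 mm', 'F(x,y,z)=(-2.8 -0.6 7.6)', 't 21.9')
0.1010 ('gap 0.81 dy 0.31 oz 101.89 mm', 'F(x,y,z)=(-3.2 -0.7 7.9)', 't 22.2')
```

It snapped past the tongue at about 109 mm and settled at about 103 mm, against a predicted home of 102.7 mm. I release, look, then press on the pad to confirm.

```bash
python3 - <<'E'
from probe import *
robot.movel(tgt(.0012,.1026),feed=.02);print(where())
robot.grip(.085);print(where())
p=tgt(.0012,.1026);p[2]=.31;robot.movel(p,feed=.15);print(where())
d={n:robot.read_camera(n) for n in("side","wrist")};pickle.dump(d,open("rel.pkl","wb"));crop(d["side"],200,100,320,220,5,"pics/rel_s.png");cv2.imwrite("pics/rel_w.png",d["wrist"]["pixels"][:,:,::-1])
E
```

```text
('gap 0.90 dy 0.08 oz 102.64 mm', 'F(x,y,z)=(-0.0 0.4 1.3)', 't 22.4')
('gap 1.19 dy 0.01 oz 102.59 mm', 'F(x,y,z)=(0.2 0.5 -0.5)', 't 23.2')
('gap 1.55 dy -0.15 oz 289.92 mm', 'F(x,y,z)=(-0.2 0.1 -0.0)', 't 24.6')
```

View pics/rel_s.png

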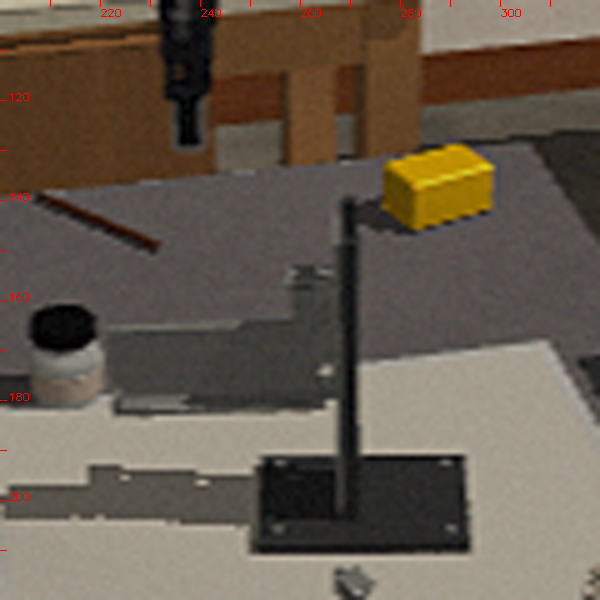

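View pics/rel_w.png

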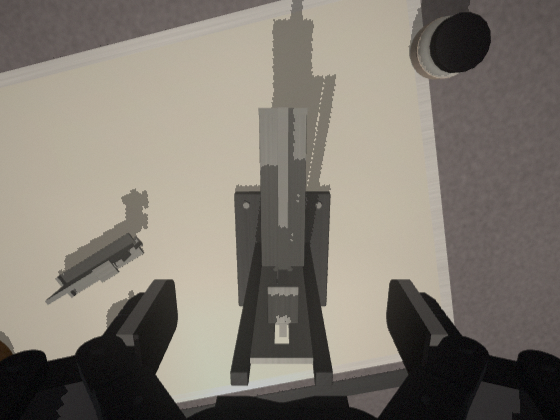

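The bracket hangs free: the side view shows it at (240,170), level against the plate, and the wrist view shows the pad at (283,300). Now the pad press with closed fingers.

```bash
python3 - <<'E'
from probe import *
robot.grip(0.0)
p=S-ex*.021
def P(z): return np.array([p[0],p[1],z])
robot.movel(P(.31),feed=.15);robot.movel(P(.222),feed=.12);robot.pause(.1)
print(robot.read_state()["tcp_pos"],robot.read_state()["wrist_force"])
z=.208
robot.movel(P(z),feed=.04)
while z>.19:
    robot.movel(P(z),feed=.02);robot.pause(.04);s=robot.read_state();print("%.4f %.4f"%(z,s["tcp_pos"][2]),s["wrist_force"],"%.1f"%s["time_s"])
    if s["wrist_force"][2]>25: break
    z-=.0008
robot.movel(P(.24),feed=.08);robot.movel(P(.31),feed=.15)
b=S-ex*.15;robot.movel([b[0],b[1],.31],feed=.15);robot.pause(.2)
s=robot.read_state();print(s["wrist_force"],s["time_s"])
d={n:robot.read_camera(n) for n in("side","wrist","top")};pickle.dump(d,open("fin.pkl","wb"));crop(d["side"],200,100,320,220,5,"pics/fin_s.png");cv2.imwrite("pics/fin_w.png",d["wrist"]["pixels"][:,:,::-1]);cv2.imwrite("pics/fin_t.png",d["top"]["pixels"][:,:,::-1])
E
```

```text
[0.5996 0.1569 0.2231] [-0.4182  0.1747  0.3127]
0.2080 0.2082 [-0.6422 -0.1023 -0.3104] 27.9
0.2072 0.2072 [-0.4379  0.4559 -0.1907] 28.1
0.2064 0.2064 [-0.4733 -0.3751  0.2441] 28.4
0.2056 0.2055 [ 0.098  -0.542   0.1336] 28.7
0.2048 0.2048 [ 0.0861 -0.3625  0.4454] 29.0
0.2040 0.2045 [-2.7179  0.3054  5.3671] 29.3
0.2032 0.2043 [-3.5566  0.3261 10.8452] 29.6
0.2024 0.2042 [-4.858  -0.0701 16.847 ] 29.9
0.2016 0.2041 [-6.617  -0.7586 20.8581] 30.2
0.2008 0.2040 [-9.727  -0.5228 27.0574] 30.5
[-0.3823  0.3693 -0.0429] 32.9417
```

View pics/fin_s.png

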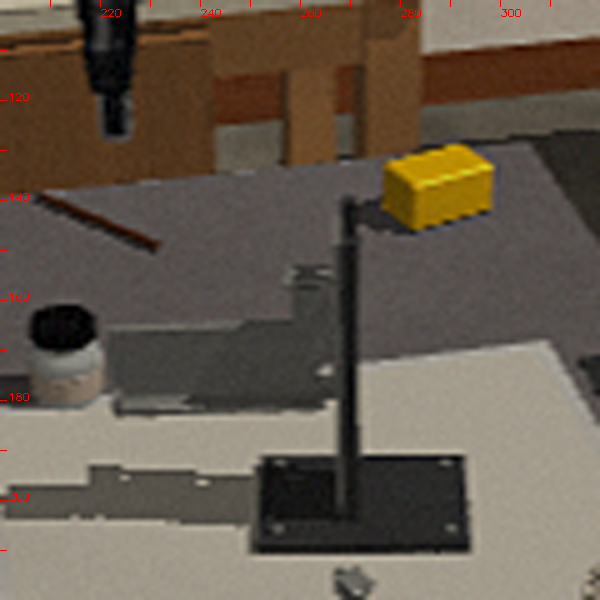

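View pics/fin_w.png

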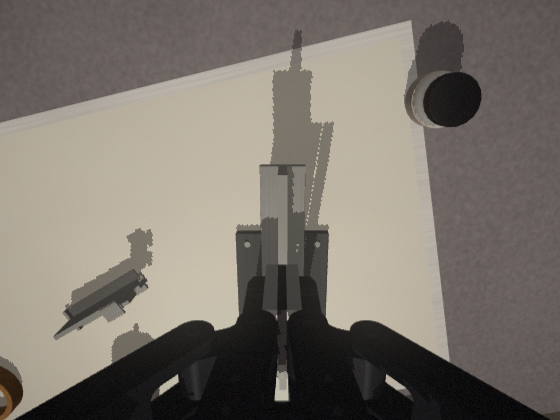

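View pics/fin_t.png

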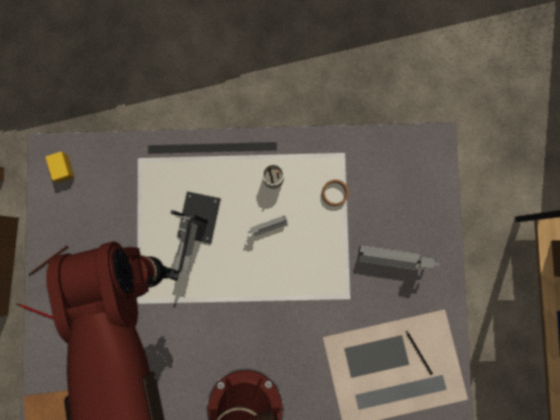

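The bracket looks the same before and after the 27 N press, level and on the plate. The robot is clear of it, and the jar, pot and tape are at their original pixels.

```bash
python3 -c "
from rig import robot
print(robot.hand_in(), robot.read_state()['time_s'])"
```

```text
the job is handed in; nothing more can be done
the job is handed in; nothing more can be done
```

The middle bracket is hung on the upright, pressed home and released. I handed the job in at about 33 s of the 61 s allowed.

**What I did:** I gripped the bracket at its web and guided both claws into the upper slots, which went in on the first try. I lowered it in small steps with the force checked at each one. The tooth met the tongue about 19 mm above home. It slipped past about 6 mm above home, and the wrist force swung to about −12 N as it dropped. I then let go and pressed on the pad with closed fingers.

**Last checks:**
- **Home height:** the bracket settled at about 102.6 mm, against 102.7 mm predicted from the measured slots. The pad press met it at z = 204.5 mm (predicted 204.7) and moved it less than 1 mm under 27 N.
- **Hang and bystanders:** the final pictures show it level against the plate, with the robot clear. The ink jar, pencil pot and tape roll look unmoved, though the arm hid the jar in the last top view.

**What disagreed or was not checked:**
- The plate face was about 1 mm nearer than the camera measurement.
- The first force-triggered stops relaxed the arm by about 1 mm, so I changed to stepped moves.
- Most of the push past the tongue happened while the bracket was still in the grip; the pad press afterwards only confirmed it was home.
- I judged the lock from the snap and the home height. I did not pull up on the bracket to test it or see the tongue itself.

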